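# Sweep bar off-cuts into the scrap bay

## Robot

A 6-joint arm with a two-finger parallel gripper is mounted at the origin on the work surface. World frame = base frame: x ahead of the robot, y to its left, z up, the work surface at z = 0. Lengths are in mm, angles in rad, forces in N, time in s.
With the tool pointing down it reaches from about 275 to 850 mm from the base axis. Payload 19 kg.
Tool frame: the origin (TCP) lies at the very end of the fingers, on their centre line; the grasp point (between the pads) lies r.pinch_z behind it (r.pinch_z is the distance from the TCP to the grasp point, in mm); z points along the fingers, y is the line along which they close (so a half turn about z gives the same grasp; the last joint's range is limited). The gripper opens to 85 mm and grips with 20 to 120 N. Pads are 22 mm wide; open, the fingers measure 114 mm over their backs; the gripper's body (76 mm by 85 mm) begins 54 mm behind the grasp point. The pads swing forward as they close: fully open they stand 13 mm farther back than shut.
Start: joints at [1.033, 0.15, 1.437, -0, 1.554, -0.134], TCP at [225.927, 528.722, 231.267] pointing down, gripper open.
Joint ranges: [-2.8, 2.8], [-0.68, 2.1], [0.12, 2.68], [-1.39, 4.53], [0.16, 2.79], [-2.81, 2.81]. Speed limits (rad/s): [1.89, 1.89, 2.22, 3.01, 3.01, 3.01].

## Interface

Orientations are given as a unit quaternion [x, y, z, w].
In Python, from cell import readout, eyes, ticket, r gives the robot as it stands. The module is installed in compiled form; this text tells all that it offers.
- The arm moves only by the tool carry_out, never from a script. Its arguments are lists of equal length, an entry for each row: "fingers": the closure, from 0 (fully open) to 1 (shut); "offset": the shift along the world's x, y, z in cm, a list of three; "roll": the turn about the world's z in degrees. In form: {"fingers": [fingers, ...], "offset": [[tx, ty, tz], ...], "roll": [roll, ...]}. A call has 1 to 20 rows; each row shifts and turns the commanded pose from where the row before left it; what a row does not reach is not made up. A row lasts 1/10 s, in which the tool goes at most 50 mm and 8.59 degrees, less where a joint would pass 70% of its speed; a pose out of reach is approached as far as the arm can. A call is refused whole if a number of a shift passes 5 or a number of a turn 8.59, either way. A call with a gripper value outside its range is refused whole. The fingers move at their own pace and stop on an object; the grip force is fixed at half the most. Time passes only in rows, so rows that do not move let the fingers close. It gives the time, the measured TCP pose, the force, the opening and the grip force at its end, in the units of the state.
- readout.state(): the state, without advancing time (a new reading comes with each control period).
- eyes.camera(name): name is "scene" or "top" or "wrist"; returns the picture (420x560x3 uint8, red, green, blue); there is no depth.
- eyes.camera_info(name): a dict with "K" (3x3 intrinsics, pixels), "R" (3x3) and "t" (3): a world point X has camera coordinates R X + t; the wrist camera has in their place "T_tool_cam" (4x4, takes a point from camera to tool coordinates, whose origin is the TCP and whose axes are the flange's). Camera axes: x right, y down, z forward; pixel columns grow to the right and rows downward; lengths in mm; the calibration is good to about 2 mm. The wrist camera is an equidistant fisheye: a pixel r from the principal point sees the ray r / f radians off the axis. A picture is of the moment at which its call begins: read the wrist's pose just before it. camera_info takes no time and is no camera call.
- ticket.sign_off(): hands the job in; it is judged then, once.
The state is a dict: "time": time; "q": joint angles; "dq": joint speeds; "joint_torque": joint torques, N m; "ee_pos": TCP position; "orientation": TCP orientation; "ft_force": force on the tool from outside, world axes, zero at the start; "ft_torque": the same for the moment, N m; "opening": opening from 0.0 (shut) to 1.0 (fully open); "gripper_force": force on a finger pad.
Only numpy, scipy, OpenCV 4.12 (cv2) and the standard library are available. Lean on these libraries where they do the work, as an engineer would, in place of code of your own. Each camera call takes 0.05 s, during which the arm holds its last target. There are 200 camera calls.

## Task

Three small solid steel bar off-cuts lie about on the bench. Clear them up: with the fingertips, sweep each one along the bench top through the open mouth of the low three-sided scrap bay, until all three lie flat on the bench and completely inside it. Only push them along: never pick them up or lift them off the bench, and leave everything else on the bench where it stands.

Things in the scene. Friction and masses are not known exactly. Their poses are not given: they have to be found in the camera images.
- bay: Scrap bay: fixed low U-shaped fence of grey sheet steel, without a floor: the bench top runs through it. Origin: middle of its open mouth at bench level; x points from the mouth into the bay, y across, z up. Inside 220 mm wide (y -110 to 110), 130 mm deep (x 0 to 130); walls 4 mm thick, 30 mm high; outside an 18 mm screw flange. On the robot's left, mouth roughly to its right (world -y).
- square_cut: Loose solid steel off-cut of square bar, lying flat: 42 x 42 mm, 22 mm high, about 300 g. Origin: centre of its underside; x and y along its sides, z up. Slides on the bench, does not roll.
- flat_cut: Loose solid steel off-cut of flat bar, lying flat: 54 mm (its x) x 34 mm (its y), 22 mm high, about 310 g. Origin: centre of its underside. Slides on the bench.
- hex_cut: Loose solid steel off-cut of hexagon bar, lying flat: 40 mm across the flats, 46 mm across the corners, 22 mm high, about 240 g. Origin: centre of its underside. Slides on the bench. Of the three off-cuts one lies nearest the mouth, the others farther off on either side of the sleeve; which is which varies.
- sleeve: Bystander among the off-cuts: short steel tube sleeve standing upright, hollow from above, 50 mm outer diameter, 35 mm high, loose. Origin: centre of its underside.
- cap: Bystander among the off-cuts: round hollow steel end cap, open side up, 62 mm diameter, 24 mm high, loose. Origin: centre of its underside.
- cone: Bystander: steel reducer cone standing on its wide end, 100 mm diameter at the foot, 68 mm at the top, 140 mm high, loose, on the right of the work. Origin: centre of its underside.
- screwdriver: Bystander: screwdriver lying left of the bay, about 0.2 m long, less than 40 mm high. Origin: on its length, at bench level.
- duct_lid: Bystander: round steel duct lid lying rim up, 120 mm diameter, 30 mm high, on the right of the bench. Origin: its centre at bench level.
- rivet_jar: Bystander: closed jar, 60 mm diameter, 85 mm high, on the left of the bench near the robot. Origin: centre of its underside.
Not all that is in view belongs to the job. What is shaped like the square_cut but purple or red is not meant.

How it is judged:
By the outcome, as a careful person would: the job done as asked, in the order asked, and still so for the second after the job is handed in, with the robot touching nothing.
It also fails if it takes over 67 s, if anything falls off the work surface, if the arm or the gripper's body presses on something with over 40 N, if the wrist force passes 120 N, or if a joint passes its speed limit or range.

## Working session

There is one attempt and no reset: what is moved stays moved. The work goes in short steps, Python scripts to look and compute and a tool call to move; the robot and the scene stay as the last step left them, time stands still between calls to the robot, and variables do not carry over. Pictures are saved under pics/ and viewed, at most 10 in all, crops included, and the job is handed in when it is done.

Besides the shell and the picture viewer there is one more tool, called after "Emit:" as name([rows], argument=value, ...), one row to a line, values as JSON. carry_out: Moves the arm, as the interface text tells. Its arguments: {"type":"object","properties":{"fingers":{"type":"array","items":{"type":"number"}},"offset":{"type":"array","items":{"type":"array","items":{"type":"number"}}},"roll":{"type":"array","items":{"type":"number"}}},"required":["fingers","offset","roll"]}

```bash
mkdir -p pics
cat > h.py <<'E'
import numpy as np, cv2
from cell import readout, eyes, ticket, r
def ray(name,u,v,z):
    i=eyes.camera_info(name); K,R,t=map(np.array,(i["K"],i["R"],i["t"]))
    c=-R.T@t; d=R.T@np.linalg.inv(K)@np.array([u,v,1.]); s=(z-c[2])/d[2]; return (c+s*d)[:2]
def save(name,fn):
    im=eyes.camera(name); cv2.imwrite(fn,im[:,:,::-1]); return im
E
python3 - <<'E'
from h import *
save("top","pics/top0.png"); save("scene","pics/scene0.png")
for n in("top","scene"):
    i=eyes.camera_info(n);R,t=np.array(i["R"]),np.array(i["t"]);print(n,-R.T@t,np.array(i["K"])[0,0],R.round(2).tolist())
print(readout.state(),r.pinch_z)
E
```

```text
top [ 310.38896889   -5.86718817 1135.40564083] 506.185025729575 [[-0.02, -1.0, -0.0], [-0.97, 0.02, -0.23], [0.23, -0.0, -0.97]]
scene [1039.6592525   399.02358348 1003.89025027] 483.4070186762387 [[-0.63, 0.77, 0.0], [0.65, 0.54, -0.53], [-0.41, -0.34, -0.85]]
{'time': 0.1, 'q': array([ 1.03300873e+00,  1.50892704e-01,  1.43791333e+00, -1.72321740e-05,
        1.55380829e+00, -1.34024179e-01]), 'dq': array([-0.00012345, -0.00174763,  0.0005356 ,  0.0017531 ,  0.00073313,
        0.00016631]), 'joint_torque': array([ 5.11513805e-03, -7.14381194e+01, -5.71795607e+01, -1.23751024e-04,
        6.91265028e-03, -6.80087282e-05]), 'ee_pos': array([225.83423646, 528.5654111 , 230.78719658]), 'orientation': array([ 2.00513006e-01,  9.79690907e-01, -4.85123907e-04, -1.60250028e-04]), 'ft_force': array([-0.69144083,  0.27703775, -0.11341487]), 'ft_torque': array([ 0.01766291,  0.02124125, -0.02035845]), 'gripper_force': 0.0, 'opening': 1.0023955195736627} 18.700000000000003
```

View pics/top0.png

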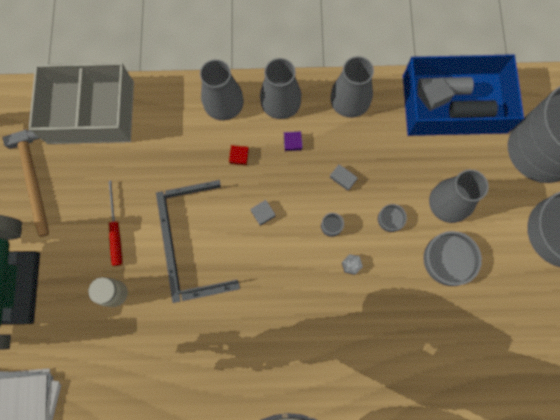

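View pics/scene0.png

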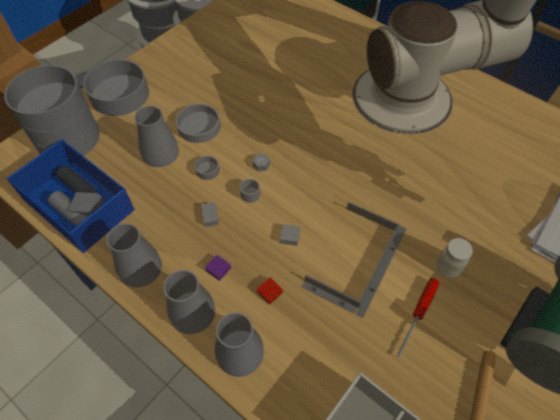

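The top view shows the bay at (160-240, 180-300) with its mouth to the right. The off-cuts look like square (263,212), flat (344,177) and hex (352,264). The sleeve is at (332,225) and the cap at (392,218). The red (239,155) and purple (293,141) cuboids are decoys. The grey piece at (263,212) fits the square_cut because it is bare steel and nearest the mouth. I'll confirm in a crop and measure.

Run:
```python
from h import *
im=eyes.camera("top"); hsv=cv2.cvtColor(im,cv2.COLOR_RGB2HSV)
m=((hsv[...,1]<70)&(hsv[...,2]>50)).astype(np.uint8)*255
m[:120]=0;m[320:]=0
out=cv2.resize(im[120:320,140:420,::-1],None,fx=2.8,fy=2.8,interpolation=cv2.INTER_CUBIC)
cs,_=cv2.findContours(m,cv2.RETR_EXTERNAL,cv2.CHAIN_APPROX_NONE)
for c in cs:
    a=cv2.contourArea(c)
    if a<80: continue
    rc=cv2.minAreaRect(c); (u,v)=rc[0]
    print(int(a),np.round(rc[0],1),"z22:",ray("top",u,v,22).round(0),"z11",ray("top",u,v,11).round(0),"corners@22",[ray("top",*p,22).round().astype(int).tolist() for p in cv2.boxPoints(rc)])
    cv2.drawContours(out,[((cv2.boxPoints(rc)-[140,120])*2.8).astype(int)],0,(0,255,0),1)
cv2.imwrite("pics/crop0.png",out)
# bay corners z=30 guesses
for p in [(219,184),(239,286),(160,193),(176,298)]: print(p,ray("top",*p,30).round())
```

```text
81 [  6.4 313.4] z22: [364. 603.] z11 [365. 609.] corners@22 [[353, 613], [379, 611], [376, 593], [349, 594]]
845 [107. 292.] z22: [405. 387.] z11 [406. 391.] corners@22 [[391, 436], [448, 421], [419, 339], [363, 355]]
291 [352. 264.] z22: [ 454. -150.] z11 [ 456. -151.] corners@22 [[453, -119], [485, -154], [456, -181], [424, -146]]
2446 [452.5 258. ] z22: [ 463. -373.] z11 [ 464. -376.] corners@22 [[525, -315], [522, -442], [402, -429], [405, -305]]
331 [ 10. 228.] z22: [553. 615.] z11 [555. 621.] corners@22 [[581, 640], [580, 595], [525, 589], [526, 634]]
404 [332.  224.5] z22: [ 544. -110.] z11 [ 547. -111.] corners@22 [[571, -86], [570, -136], [518, -133], [519, -84]]
598 [392.  217.5] z22: [ 557. -246.] z11 [ 560. -248.] corners@22 [[589, -216], [588, -279], [526, -275], [527, -212]]
340 [262.5 212.2] z22: [576.  46.] z11 [579.  47.] corners@22 [[584, 77], [608, 40], [569, 16], [545, 52]]
1699 [543.5 229. ] z22: [ 523. -582.] z11 [ 525. -588.] corners@22 [[610, -559], [608, -629], [440, -605], [441, -537]]
1696 [195.6 241. ] z22: [514. 196.] z11 [516. 198.] corners@22 [[629, 299], [656, 145], [403, 98], [379, 244]]
2101 [458.5 194.5] z22: [ 607. -401.] z11 [ 610. -404.] corners@22 [[594, -314], [697, -425], [621, -487], [521, -377]]
367 [343.1 176.7] z22: [ 656. -140.] z11 [ 659. -142.] corners@22 [[658, -106], [690, -130], [654, -174], [622, -150]]
2742 [482. 151.] z22: [ 711. -466.] z11 [ 715. -470.] corners@22 [[792, -293], [784, -655], [632, -633], [640, -281]]
2466 [ 67.1 131.4] z22: [783. 504.] z11 [787. 509.] corners@22 [[812, 661], [820, 356], [753, 350], [746, 651]]
(219, 184) [643. 144.]
(239, 286) [411.  99.]
(160, 193) [625. 278.]
(176, 298) [388. 235.]
```

View pics/crop0.png

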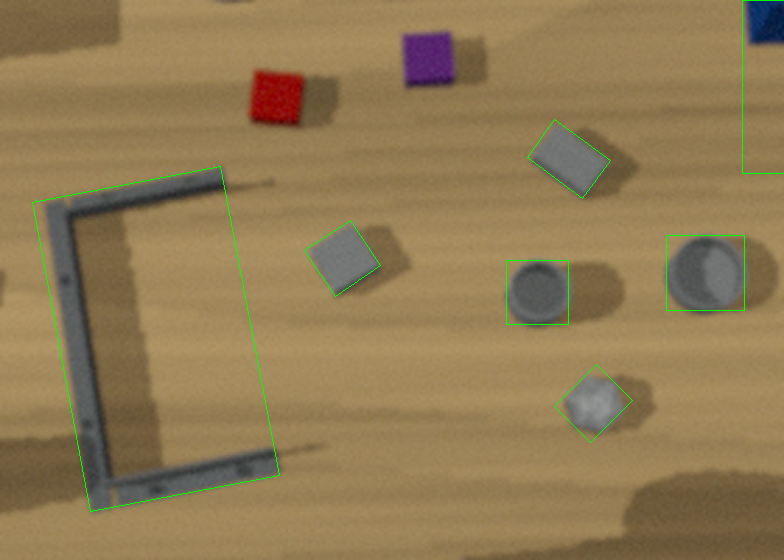

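The crop confirms the picture: grey square at (343,258), flat at (569,158) and hex at (594,403) in crop pixels. The red and purple cuboids are clearly coloured, so I'll leave them alone. First I'll move above the start point behind the square, with the fingers partly closed.

Emit:
carry_out([
  [1.2,-1.7,0],
  [2.5,-3.5,-0.8],
  [2.5,-3.5,-0.8],
  [2.5,-3.5,-0.8],
  [2.5,-3.5,-0.8],
  [2.5,-3.5,-0.8],
  [2.5,-3.5,-0.8],
  [2.5,-3.5,-0.8],
  [2.5,-3.5,-0.8],
  [2.5,-3.5,-0.8],
  [2.5,-3.5,-0.8],
  [2.5,-3.5,-0.8],
  [2.5,-3.5,-0.8],
  [2.5,-3.5,-0.8],
  [2.5,-3.5,-0.8],
  [1.3,-1.5,0],
  [0,0,0],
  [0,0,0],
], fingers=[0.7,0.7,0.7,0.7,0.7,0.7,0.7,0.7,0.7,0.7,0.7,0.7,0.7,0.7,0.7,0.7,0.7,0.7], roll=[0,-5,-5,-5,-5,-5,-5,-5,0,0,0,0,0,0,0,0,0,0])

```text
time: 1.95
ee_pos: [600.6, 6.7, 118.9]
orientation: [0.486, 0.874, -0.0, -0.0]
ft_force: [-0.2, -0.5, 0.6]
opening: 0.298
gripper_force: 0.0
```

```bash
cat >> h.py <<'E'
EX=np.array([-.197,.98]);EY=np.array([-.98,-.197]);M=np.array([525,121.])
def bay(p): p=np.array(p)-M; return np.array([p@EX,p@EY]).round()
def plan(c,h,segs,half,clear=15,step=12):
    """c centre, h heading deg, segs [(length,turn deg)], tool rows so that the centre follows the arcs"""
    c=np.array(c,float);u=lambda a:np.array([np.cos(np.radians(a)),np.sin(np.radians(a))])
    off=half+11; p=c-u(h)*(off+clear); print("start",p.round(),"yaw",h)
    tot=p.copy();hh=h;R=[]
    def go(c,h2):
        nonlocal tot,hh
        d=np.round((c-u(h2)*off-tot)/10,2); R.append(([d[0],d[1],0],round(h2-hh,1))); tot=tot+d*10; hh=round(hh+R[-1][1],1)
    for _ in range(2): c0=c-u(h)*clear*(.5 if _==0 else 0); R and 0; go(c0,h)
    for L,t in segs:
        n=max(1,round(L/step))
        for k in range(n): c=c+u(h+t/n/2)*L/n; h+=t/n; go(c,h)
    print("rows",len(R),"centre end",c.round(),bay(c),"heading",h,"tool end",tot.round())
    print([[float(x) for x in o] for o,_ in R]);print([float(t) for _,t in R])
def st():
    s=readout.state();q=s["orientation"];print(s["time"],s["ee_pos"].round(1),"yaw",round(np.degrees(2*np.arctan2(q[1],q[0])),1),"open",round(s["opening"],2),s["ft_force"].round(1))
E
python3 - <<'E'
from h import *
st(); plan((576,46),122,[(80,0),(72,-20.6),(30,0)],21)
E
```

```text
1.95 [600.6   6.7 118.9] yaw 121.8 open 0.3 [-0.2 -0.5  0.6]
start [601.   6.] yaw 122
rows 17 centre end [501. 210.] [92.  6.] heading 101.39999999999998 tool end [508. 178.]
[[-0.4, 0.64, 0.0], [-0.39, 0.63, 0.0], [-0.61, 0.97, 0.0], [-0.61, 0.97, 0.0], [-0.6, 0.97, 0.0], [-0.61, 0.97, 0.0], [-0.6, 0.97, 0.0], [-0.61, 0.97, 0.0], [-0.6, 0.97, 0.0], [-0.77, 0.94, 0.0], [-0.72, 0.98, 0.0], [-0.65, 1.03, 0.0], [-0.59, 1.06, 0.0], [-0.53, 1.09, 0.0], [-0.46, 1.13, 0.0], [-0.29, 1.47, 0.0], [-0.3, 1.47, 0.0]]
[0.0, 0.0, 0.0, 0.0, 0.0, 0.0, 0.0, 0.0, 0.0, -3.4, -3.5, -3.4, -3.4, -3.5, -3.4, -0.0, -0.0]
```

Emit:
carry_out([
  [0,0,-2],
  [0,0,-3],
  [0,0,-3],
  [0,0,-2],
  [0,0,-0.8],
  [0,0,-0.4],
  [0,0,0],
  [0,0,0],
], fingers=[0.7,0.7,0.7,0.7,0.7,0.7,0.7,0.7], roll=[0,0,0,0,0,0,0,0])

```text
time: 2.75
ee_pos: [601.4, 6.9, 8.5]
orientation: [0.486, 0.874, 0.0, 0.001]
ft_force: [0.3, -0.4, 0.7]
opening: 0.298
gripper_force: 0.0
```

Emit:
carry_out([
  [-0.4,0.6,0],
  [-0.4,0.6,0],
  [-0.6,1.0,0],
  [-0.6,1.0,0],
  [-0.6,1.0,0],
  [-0.6,1.0,0],
  [-0.6,1.0,0],
  [-0.6,1.0,0],
  [-0.6,0.9,0],
  [-0.8,0.9,0],
  [-0.7,1.0,0],
  [-0.6,1.0,0],
  [-0.6,1.1,0],
  [-0.5,1.1,0],
  [-0.5,1.1,0],
  [-0.3,1.2,0],
  [-0.2,1.0,0],
  [-0.1,0.6,0],
  [0,0,0],
], fingers=[0.7,0.7,0.7,0.7,0.7,0.7,0.7,0.7,0.7,0.7,0.7,0.7,0.7,0.7,0.7,0.7,0.7,0.7,0.7], roll=[0,0,0,0,0,0,0,0,0,-3.4,-3.5,-3.4,-3.4,-3.5,-3.4,0,0,0,0])

```text
time: 4.65
ee_pos: [507.7, 178.6, 7.1]
orientation: [0.634, 0.774, -0.0, -0.0]
ft_force: [-0.5, -0.2, -1.1]
opening: 0.3
gripper_force: 0.0
```

Run:
```python
from h import *
st(); im=save("scene","pics/s1.png"); plan((656,-140),143,[(58.6,-41.6),(320,0)],17)
```

```text
4.65 [507.7 178.6   7.1] yaw 101.4 open 0.3 [-0.5 -0.2 -1.1]
start [ 690. -166.] yaw 143
rows 34 centre end [562. 222.] [ 92. -56.] heading 101.40000000000003 tool end [568. 195.]
[[-0.6, 0.45, 0.0], [-0.6, 0.45, 0.0], [-1.15, 0.47, 0.0], [-1.07, 0.63, 0.0], [-0.97, 0.77, 0.0], [-0.84, 0.91, 0.0], [-0.71, 1.02, 0.0], [-0.23, 1.16, 0.0], [-0.24, 1.16, 0.0], [-0.23, 1.16, 0.0], [-0.23, 1.17, 0.0], [-0.24, 1.16, 0.0], [-0.23, 1.16, 0.0], [-0.24, 1.16, 0.0], [-0.23, 1.16, 0.0], [-0.24, 1.16, 0.0], [-0.23, 1.17, 0.0], [-0.23, 1.16, 0.0], [-0.24, 1.16, 0.0], [-0.23, 1.16, 0.0], [-0.24, 1.16, 0.0], [-0.23, 1.16, 0.0], [-0.24, 1.17, 0.0], [-0.23, 1.16, 0.0], [-0.23, 1.16, 0.0], [-0.24, 1.16, 0.0], [-0.23, 1.16, 0.0], [-0.24, 1.17, 0.0], [-0.23, 1.16, 0.0], [-0.24, 1.16, 0.0], [-0.23, 1.16, 0.0], [-0.23, 1.16, 0.0], [-0.24, 1.16, 0.0], [-0.23, 1.17, 0.0]]
[0.0, 0.0, -8.3, -8.3, -8.4, -8.3, -8.3, 0.0, 0.0, 0.0, 0.0, 0.0, 0.0, 0.0, 0.0, 0.0, 0.0, 0.0, 0.0, 0.0, 0.0, 0.0, 0.0, 0.0, 0.0, 0.0, 0.0, 0.0, 0.0, 0.0, 0.0, 0.0, 0.0, 0.0]
```

View pics/s1.png

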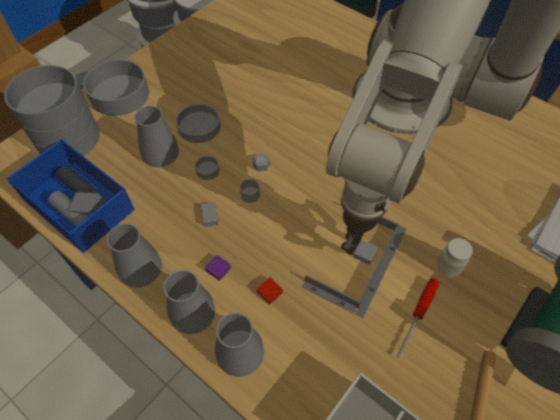

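The square, at (366,253), now lies inside the bay. I'll back off, rise and move behind the flat.

Emit:
carry_out([
  [0.4,-2,0],
  [0.4,-1.9,0],
  [0,0,2],
  [0,0,4],
  [0,0,3],
  [1,-2,0],
  [2,-3.5,0],
  [2,-3.5,0],
  [2,-3.5,0],
  [2,-3.5,0],
  [2,-3.5,0],
  [2,-3.5,0],
  [2,-3.5,0],
  [2,-3.5,0],
  [1.5,-2.5,0],
  [0.9,-1.4,0],
  [0,0,0],
  [0,0,0],
  [0,0,0],
], fingers=[0.7,0.7,0.7,0.7,0.7,0.7,0.7,0.7,0.7,0.7,0.7,0.7,0.7,0.7,0.7,0.7,0.7,0.7,0.7], roll=[0,0,0,0,0,6,6,6,6,6,6,5.6,0,0,0,0,0,0,0])

```text
time: 6.6
ee_pos: [709.6, -199.6, 97.3]
orientation: [0.318, 0.948, 0.0, -0.0]
ft_force: [-0.5, 0.6, 0.3]
opening: 0.298
gripper_force: 0.0
```

Run:
```python
from h import *
st(); plan((656,-140),143,[(58.6,-41.6)],17,step=6)
im=eyes.camera("top"); hsv=cv2.cvtColor(im,cv2.COLOR_RGB2HSV)
m=((hsv[...,1]<70)&(hsv[...,2]>50)).astype(np.uint8)*255
cs,_=cv2.findContours(m,cv2.RETR_EXTERNAL,cv2.CHAIN_APPROX_NONE)
for c in cs:
    if 200<cv2.contourArea(c)<700:
        rc=cv2.minAreaRect(c); print(np.round(rc[0]),ray("top",*rc[0],22).round(),bay(ray("top",*rc[0],22)),rc[1:])
```

```text
6.6 [ 709.6 -199.6   97.3] yaw 142.9 open 0.3 [-0.5  0.6  0.3]
start [ 690. -166.] yaw 143
rows 12 centre end [625. -91.] [-228.  -57.] heading 101.40000000000003 tool end [ 631. -119.]
[[-0.6, 0.45, 0.0], [-0.6, 0.45, 0.0], [-0.58, 0.21, 0.0], [-0.57, 0.26, 0.0], [-0.54, 0.29, 0.0], [-0.53, 0.33, 0.0], [-0.49, 0.37, 0.0], [-0.47, 0.41, 0.0], [-0.44, 0.44, 0.0], [-0.41, 0.47, 0.0], [-0.37, 0.49, 0.0], [-0.34, 0.52, 0.0]]
[0.0, 0.0, -4.2, -4.1, -4.2, -4.1, -4.2, -4.2, -4.1, -4.2, -4.1, -4.2]
[ 10. 228.] [554. 616.] [ 479. -126.] ((23.0, 19.0), 90.0)
[474. 107.] [ 821. -460.] [-628. -176.] ((12.53803539276123, 43.2281494140625), 86.42366790771484)
[550. 116.] [ 793. -637.] [-795. -113.] ((59.0, 17.0), 90.0)
```

Emit:
carry_out([
  [-1,1.7,0],
  [-1,1.7,0],
  [0,0,-2],
  [0,0,-3],
  [0,0,-2.5],
  [0,0,-1.2],
  [0,0,-0.5],
  [0,0,0],
  [0,0,0],
], fingers=[0.7,0.7,0.7,0.7,0.7,0.7,0.7,0.7,0.7], roll=[0,0,0,0,0,0,0,0,0])

```text
time: 7.55
ee_pos: [690.5, -166.4, 6.7]
orientation: [0.318, 0.948, -0.0, 0.001]
ft_force: [0.2, 0.1, 0.1]
opening: 0.296
gripper_force: 0.0
```

Emit:
carry_out([
  [-0.6,0.4,0],
  [-0.6,0.4,0],
  [-0.6,0.2,0],
  [-0.6,0.3,0],
  [-0.5,0.3,0],
  [-0.5,0.3,0],
  [-0.5,0.4,0],
  [-0.5,0.4,0],
  [-0.4,0.4,0],
  [-0.4,0.5,0],
  [-0.4,0.5,0],
  [-0.3,0.5,0],
  [-0.2,1,0],
  [-0.2,1,0],
  [-0.2,1,0],
  [0,0,0],
], fingers=[0.7,0.7,0.7,0.7,0.7,0.7,0.7,0.7,0.7,0.7,0.7,0.7,0.7,0.7,0.7,0.7], roll=[0,0,-4.2,-4.1,-4.2,-4.1,-4.2,-4.2,-4.1,-4.2,-4.1,-4.2,0,0,0,0])

```text
time: 9.15
ee_pos: [624.6, -88.6, 5.3]
orientation: [0.633, 0.774, 0.0, -0.0]
ft_force: [0.5, -0.5, 0.1]
opening: 0.3
gripper_force: 0.0
```

Run:
```python
from h import *
st(); im=eyes.camera("scene"); cv2.imwrite("pics/s2.png",cv2.resize(im[130:330,160:420,::-1],None,fx=3,fy=3,interpolation=cv2.INTER_CUBIC))
```

```text
9.15 [624.6 -88.6   5.3] yaw 101.4 open 0.3 [ 0.5 -0.5  0.1]
```

View pics/s2.png

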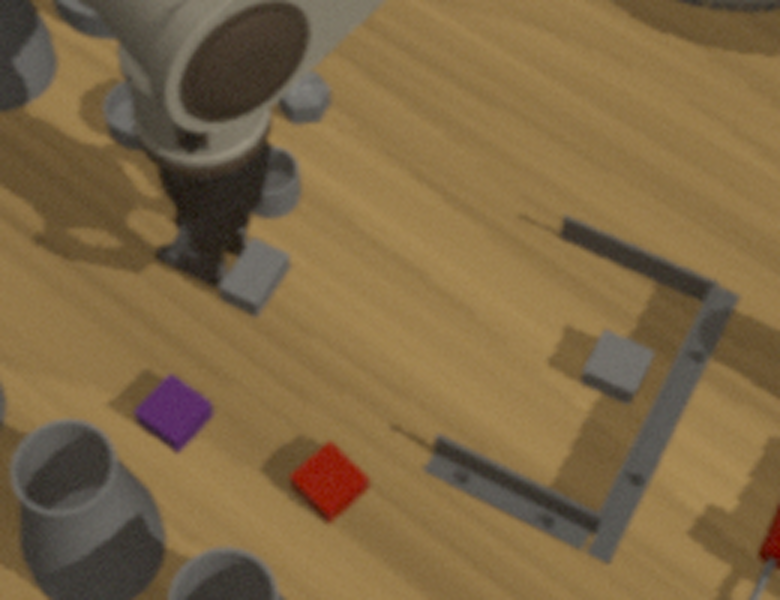

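The flat is flush and aligned at crop (255,275), and the square at (618,360) is inside. Next I'll check lateral positions for the lane into the bay.

Run:
```python
from h import *
f=lambda x,y:ray("scene",160+x/3,130+y/3,22)
for n,p in dict(flatcorners=[(250,240),(288,265),(258,313),(220,288)],sq=[(606,332),(653,350),(630,400),(583,380)]).items():
    q=np.array([f(*a) for a in p]); print(n,q.mean(0).round(),bay(q.mean(0)),[bay(a).tolist() for a in q])
for p in [(568,220),(715,285),(437,440),(597,525)]: a=ray("scene",160+p[0]/3,130+p[1]/3,30); print(a.round(),bay(a))
```

```text
flatcorners [623. -55.] [-192.  -62.] [[-212.0, -34.0], [-173.0, -40.0], [-172.0, -90.0], [-210.0, -84.0]]
sq [506. 214.] [95.  0.] [[76.0, 23.0], [114.0, 26.0], [115.0, -23.0], [77.0, -24.0]]
[425. 109.] [  8. 100.]
[402. 235.] [136.  98.]
[647. 148.] [   2. -125.]
[627. 277.] [ 133. -131.]
```

Emit:
carry_out([
  [-0.2,1.1,0],
  [-0.2,1.2,0],
  [-0.2,1.2,0],
  [-0.2,1.2,0],
  [-0.2,1.2,0],
  [-0.2,1.2,0],
  [-0.2,1.2,0],
  [-0.2,1.2,0],
  [-0.2,1.2,0],
  [-0.2,1.2,0],
  [-0.2,1.2,0],
  [0,0,0],
], fingers=[0.7,0.7,0.7,0.7,0.7,0.7,0.7,0.7,0.7,0.7,0.7,0.7], roll=[0,0,0,0,0,0,0,0,0,0,0,0])

```text
time: 10.4
ee_pos: [602.6, 42.3, 5.3]
orientation: [0.634, 0.773, 0.0, -0.0]
ft_force: [0.6, -0.9, 0.6]
opening: 0.3
gripper_force: 0.0
```

Emit:
carry_out([
  [-0.2,1.1,0],
  [-0.2,1.2,0],
  [-0.2,1.2,0],
  [-0.2,1.2,0],
  [-0.2,1.2,0],
  [-0.2,1.2,0],
  [-0.2,1.2,0],
  [-0.2,1.2,0],
  [-0.2,1.2,0],
  [-0.2,1.2,0],
  [-0.2,1.2,0],
  [-0.2,0.9,0],
  [-0.1,0.5,0],
  [0,0,0],
], fingers=[0.7,0.7,0.7,0.7,0.7,0.7,0.7,0.7,0.7,0.7,0.7,0.7,0.7,0.7], roll=[0,0,0,0,0,0,0,0,0,0,0,0,0,0])

```text
time: 11.8
ee_pos: [577.6, 186.5, 5.1]
orientation: [0.634, 0.773, -0.0, -0.0]
ft_force: [0.2, -0.3, -0.8]
opening: 0.296
gripper_force: 0.0
```

Run:
```python
from h import *
st(); im=eyes.camera("scene"); cv2.imwrite("pics/s3.png",cv2.resize(im[130:330,160:420,::-1],None,fx=3,fy=3,interpolation=cv2.INTER_CUBIC))
```

```text
11.8 [577.6 186.5   5.1] yaw 101.3 open 0.3 [ 0.2 -0.3 -0.8]
```

View pics/s3.png

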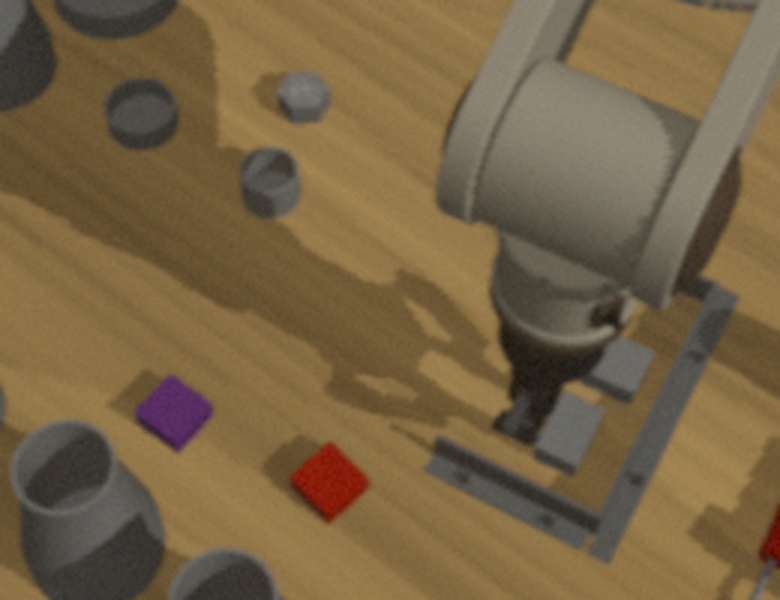

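The flat at crop (570,430) lies in the bay beside the square at (622,365). The sleeve, at (270,180), hasn't moved. The hex is next.

Emit:
carry_out([
  [0.4,-2,0],
  [0.4,-1.9,0],
  [0,0,2],
  [0,0,4],
  [0,0,3],
  [-0.7,-1.7,0],
  [-1.4,-3.4,0],
  [-1.4,-3.4,0],
  [-1.4,-3.4,0],
  [-1.4,-3.4,0],
  [-1.4,-3.5,0],
  [-1.4,-3.5,0],
  [-1.4,-3.5,0],
  [-1.4,-3.5,0],
  [-1.3,-3.4,0],
  [-0.7,-1.8,0],
  [0,0,0],
  [0,0,0],
], fingers=[0.7,0.7,0.7,0.7,0.7,0.7,0.7,0.7,0.7,0.7,0.7,0.7,0.7,0.7,0.7,0.7,0.7,0.7], roll=[0,0,0,0,0,-4,-5,-5,-5.3,0,0,0,0,0,0,0,0,0])

```text
time: 13.65
ee_pos: [446.7, -198.4, 95.1]
orientation: [0.755, 0.655, 0.0, -0.0]
ft_force: [0.9, 0.4, 0.3]
opening: 0.297
gripper_force: 0.0
```

Run:
```python
from h import *
st()
f=lambda x,y:ray("scene",160+x/3,130+y/3,22)
print("hex scene",f(304,95)) 
plan((454,-150),82,[(160,0)],22);plan((476,8),82,[(60,19.4),(120,0)],22,clear=0,step=10)
```

```text
13.65 [ 446.7 -198.4   95.1] yaw 81.9 open 0.3 [0.9 0.4 0.3]
hex scene [ 458.21697698 -144.47226891]
start [ 447. -198.] yaw 82
rows 15 centre end [476.   8.] [-101.   70.] heading 82.0 tool end [472. -24.]
[[0.1, 0.74, 0.0], [0.11, 0.75, 0.0], [0.17, 1.21, 0.0], [0.17, 1.22, 0.0], [0.17, 1.22, 0.0], [0.17, 1.22, 0.0], [0.18, 1.22, 0.0], [0.17, 1.22, 0.0], [0.17, 1.22, 0.0], [0.17, 1.22, 0.0], [0.17, 1.21, 0.0], [0.17, 1.22, 0.0], [0.17, 1.22, 0.0], [0.17, 1.22, 0.0], [0.18, 1.22, 0.0]]
[0.0, 0.0, 0.0, 0.0, 0.0, 0.0, 0.0, 0.0, 0.0, 0.0, 0.0, 0.0, 0.0, 0.0, 0.0]
start [471. -25.] yaw 82
rows 20 centre end [451. 185.] [78. 60.] heading 101.4 tool end [457. 153.]
[[0.0, 0.0, 0.0], [0.0, 0.0, 0.0], [0.3, 0.97, 0.0], [0.24, 0.99, 0.0], [0.18, 1.0, 0.0], [0.13, 1.01, 0.0], [0.07, 1.02, 0.0], [0.01, 1.01, 0.0], [-0.19, 0.98, 0.0], [-0.2, 0.98, 0.0], [-0.2, 0.98, 0.0], [-0.2, 0.98, 0.0], [-0.19, 0.98, 0.0], [-0.2, 0.98, 0.0], [-0.2, 0.98, 0.0], [-0.2, 0.98, 0.0], [-0.19, 0.98, 0.0], [-0.2, 0.99, 0.0], [-0.2, 0.98, 0.0], [-0.2, 0.98, 0.0]]
[0.0, 0.0, 3.2, 3.3, 3.2, 3.2, 3.3, 3.2, 0.0, 0.0, 0.0, 0.0, 0.0, 0.0, 0.0, 0.0, 0.0, 0.0, 0.0, 0.0]
```

Emit:
carry_out([
  [0.2,0,-2],
  [0,0,-3],
  [0,0,-2.5],
  [0,0,-1],
  [0,0,-0.4],
  [0,0,0],
  [0,0,0],
  [0,0,0],
], fingers=[0.7,0.7,0.7,0.7,0.7,0.7,0.7,0.7], roll=[0,0,0,0,0,0,0,0])

```text
time: 14.45
ee_pos: [449.4, -198.5, 7.2]
orientation: [0.755, 0.656, 0.0, 0.001]
ft_force: [-0.5, 0.5, 0.3]
opening: 0.305
gripper_force: 0.0
```

Emit:
carry_out([
  [0.1,0.7,0],
  [0.1,0.7,0],
  [0.1,0.8,0],
  [0.1,0.9,0],
  [0.2,1.2,0],
  [0.2,1.2,0],
  [0.2,1.2,0],
  [0.2,1.2,0],
  [0.1,1.2,0],
  [0.1,0.6,0],
  [0,0,0],
], fingers=[0.7,0.7,0.7,0.7,0.7,0.7,0.7,0.7,0.7,0.7,0.7], roll=[0,0,0,0,0,0,0,0,0,0,0])

```text
time: 15.55
ee_pos: [462.9, -100.3, 6.2]
orientation: [0.755, 0.656, -0.0, -0.0]
ft_force: [0.8, 0.0, -0.3]
opening: 0.298
gripper_force: 0.0
```

Run:
```python
from h import *
st(); im=eyes.camera("scene"); cv2.imwrite("pics/s4.png",cv2.resize(im[130:330,160:420,::-1],None,fx=3,fy=3,interpolation=cv2.INTER_CUBIC))
```

```text
15.55 [ 462.9 -100.3    6.2] yaw 82.0 open 0.3 [ 0.8  0.  -0.3]
```

View pics/s4.png

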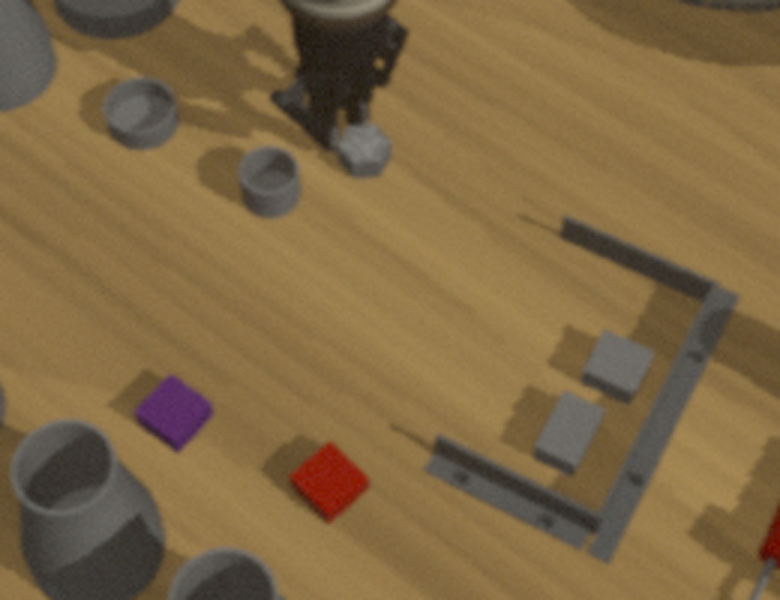

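Hex at crop (364,148) is centred on the fingers, and the sleeve is untouched. I'll continue.

Emit:
carry_out([
  [0.1,0.8,0],
  [0.2,1.2,0],
  [0.2,1.2,0],
  [0.1,1.2,0],
  [0.2,1.2,0],
  [0.1,1.1,0],
  [0.1,1,0],
  [0.3,1,0],
  [0.2,1,0],
  [0.2,1,0],
  [0.1,1,0],
  [0.1,1,0],
  [0,1,0],
  [-0.1,0.5,0],
  [0,0,0],
], fingers=[0.7,0.7,0.7,0.7,0.7,0.7,0.7,0.7,0.7,0.7,0.7,0.7,0.7,0.7,0.7], roll=[0,0,0,0,0,0,0,3.2,3.3,3.2,3.2,3.3,3.2,0,0])

```text
time: 17.1
ee_pos: [480.7, 41.4, 6.2]
orientation: [0.634, 0.773, -0.0, -0.0]
ft_force: [0.1, 0.1, -0.2]
opening: 0.301
gripper_force: 0.0
```

Run:
```python
from h import *
st(); im=eyes.camera("scene"); cv2.imwrite("pics/s5.png",cv2.resize(im[130:330,160:420,::-1],None,fx=3,fy=3,interpolation=cv2.INTER_CUBIC))
```

```text
17.1 [480.7  41.4   6.2] yaw 101.3 open 0.3 [ 0.1  0.1 -0.2]
```

View pics/s5.png

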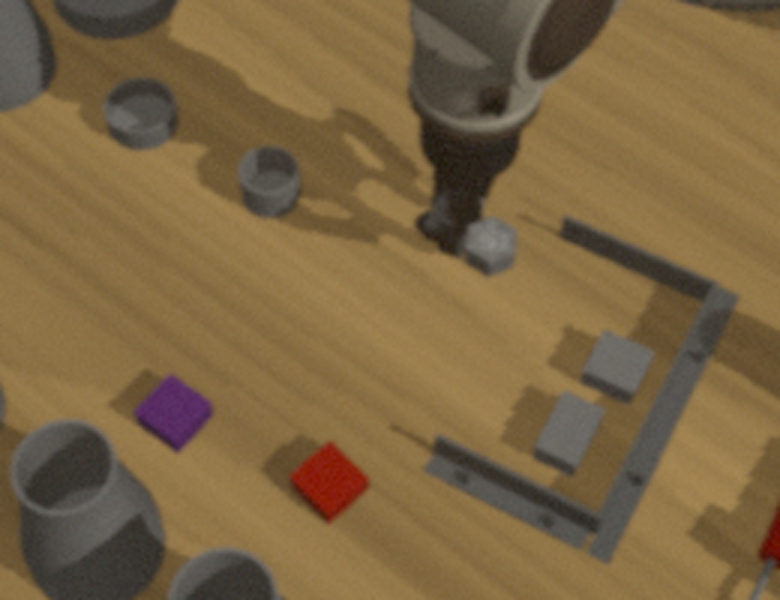

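Hex at crop (490,243) is lined up between the square and the near wall. Pushing straight in.

Emit:
carry_out([
  [-0.1,0.6,0],
  [-0.2,0.9,0],
  [-0.2,1,0],
  [-0.2,1,0],
  [-0.2,1,0],
  [-0.2,1,0],
  [-0.2,1,0],
  [-0.2,1,0],
  [-0.2,1,0],
  [-0.2,1,0],
  [-0.2,0.9,0],
  [-0.1,0.6,0],
  [-0.1,0.3,0],
  [0,0,0],
], fingers=[0.7,0.7,0.7,0.7,0.7,0.7,0.7,0.7,0.7,0.7,0.7,0.7,0.7,0.7], roll=[0,0,0,0,0,0,0,0,0,0,0,0,0,0])

```text
time: 18.55
ee_pos: [457.8, 154.1, 6.2]
orientation: [0.633, 0.774, -0.0, -0.0]
ft_force: [-0.1, -0.4, -0.2]
opening: 0.3
gripper_force: 0.0
```

Emit:
carry_out([
  [0.2,-1,0],
  [0.4,-2,0],
  [0.2,-1,0],
  [0,0,2],
  [0,0,4],
  [0,0,4],
  [0,0,4],
  [-1,-3,0],
  [-1.5,-4,0],
  [-1.5,-4,0],
  [-1.5,-4,0],
  [-1,-4,0],
  [-1,-3,0],
  [0,0,0],
  [0,0,0],
], fingers=[0.7,0.7,0.7,0.7,0.7,0.7,0.7,0.7,0.7,0.7,0.7,0.7,0.7,0.7,0.7], roll=[0,0,0,0,0,0,0,0,0,0,0,0,0,0,0])

```text
time: 20.05
ee_pos: [390.7, -107.1, 146.3]
orientation: [0.635, 0.773, 0.0, -0.0]
ft_force: [0.6, -0.1, -1.0]
opening: 0.298
gripper_force: 0.0
```

Run:
```python
from h import *
st(); im=eyes.camera("scene"); cv2.imwrite("pics/s6.png",cv2.resize(im[130:330,160:420,::-1],None,fx=3,fy=3,interpolation=cv2.INTER_CUBIC))
```

```text
20.05 [ 390.7 -107.1  146.3] yaw 101.2 open 0.3 [ 0.6 -0.1 -1. ]
```

View pics/s6.png

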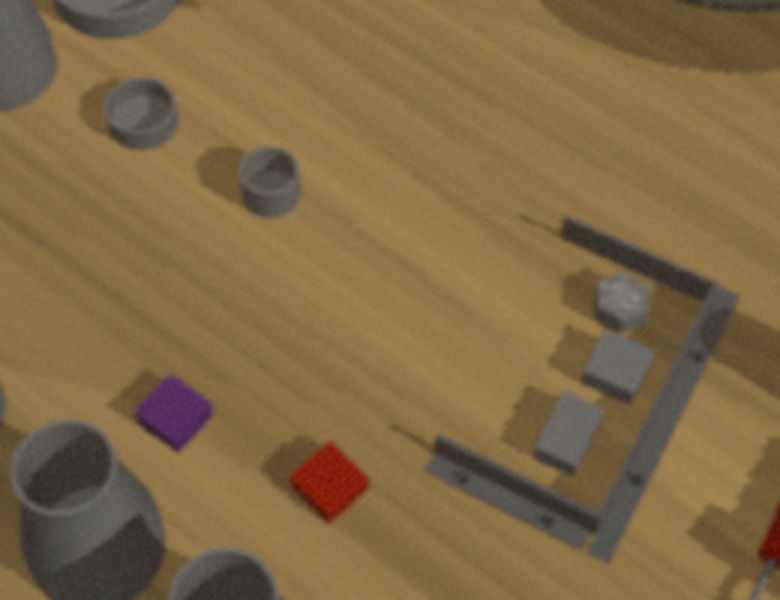

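All three lie flat and well inside: hex (623,300), square (618,365) and flat (570,432) in crop pixels. The sleeve, cap and decoys haven't moved and the arm is clear, so I'm handing in.

```bash
python3 -c "from h import *; print(ticket.sign_off())"
```

```text
the job is handed in; nothing more can be done
None
```

The square, flat and hex off-cuts were all swept along the bench into the scrap bay and lie flat inside it; in the camera views nothing else on the bench had moved, and the job is handed in at about 20 s.

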